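# Park a row of file stands in the lane and shut the gate

## Robot

A 6-joint arm with a two-finger parallel gripper is mounted at the origin on a cart in front of the work surface, level with it; the furniture and walls round the work are solid. World frame = base frame: x ahead of the robot, y to its left, z up, the work surface at z = 0. Lengths are in m, angles in rad, forces in N, time in s.
With the tool pointing down it reaches from about 0.2 to 0.875 m from the base axis. Payload 3.4 kg.
Tool frame: the origin (TCP) lies at the very end of the fingers, on their centre line; the grasp point (between the pads) lies 19 mm behind it (pinch_z is the distance from the TCP to the grasp point, in m); x points along the fingers, y is the direction in which the jaws open and shut, and the axes are right-handed (so a half turn about x gives the same grasp; the last joint's range is limited). The gripper opens to 94 mm and grips with 3 to 60 N. Pads are 16 mm wide; open, the fingers measure 119 mm over their backs; the gripper's body (75 mm by 177 mm) begins 78 mm behind the grasp point.
Start: joints at [1.158, 0.276, 1.505, -0, 1.361, -0.121], TCP at [0.165, 0.551, 0.205] pointing down, gripper open.
Joint ranges: [-2.89, 2.89], [-0.75, 2.08], [0.22, 2.7], [-1.18, 4.32], [0.11, 2.71], [-2.7, 2.7]. Speed limits (rad/s): [2.57, 2.57, 3.14, 3.14, 3.14, 3.14].

## Interface

Orientations are given as a 3x3 rotation matrix whose columns are the frame's x, y, z axes.
In Python, from station import * gives the robot as it stands.
- The arm moves only by the tool arm_command, never from a script. Its argument "steps" is a list of rows, each a list of 6 numbers: the shift along the world's x, y, z in cm, then the turn, a rotation vector about the world's x, y, z in rad. A call has 1 to 10 rows; each row shifts and turns the commanded pose from where the row before left it; what a row does not reach is not made up. A row lasts 1/10 s, in which the tool goes at most 50 mm and 8.59 degrees, less where a joint would pass 70% of its speed; a pose out of reach is approached as far as the arm can. A call is refused whole if a number of a shift passes 5 or a number of a turn 0.15, either way. A call with a gripper value outside its range is refused whole. "fingers" is the opening, from 0 (shut) to 1 (fully open), set as the call begins (left out, the last holds). The fingers move at their own pace and stop on an object; "newtons" is the grip in N (left out, the last holds). Time passes only in rows, so rows that do not move let the fingers close. It gives the time, the measured TCP pose, the force and the opening at its end, in the units of the state.
- get_state(): the state, without advancing time (a new reading comes with each control period).
- get_image(name): name is "scene" or "top" or "wrist"; returns the picture (384x512x3 uint8, red, green, blue); there is no depth.
- camera_info(name): a dict with "intrinsics" (3x3 intrinsics, pixels), "D" ([k1, k2, p1, p2, k3] as OpenCV has them; the pictures are not rectified), "view" (4x4, takes a point from world to camera coordinates); the wrist camera has in their place "T_tool_cam" (4x4, takes a point from camera to tool coordinates, whose origin is the TCP and whose axes are the tool frame's). Camera axes: x right, y down, z forward; pixel columns grow to the right and rows downward; lengths in m; the calibration is good to about 2 mm. A picture is of the moment at which its call begins: read the wrist's pose just before it. camera_info takes no time and is no camera call.
- hand_in(): hands the job in, once; it reports no verdict.
The state is a dict: "time": time; "joint_pos": joint angles; "joint_vel": joint speeds; "joint_torque": joint torques, N m; "tool_pos": TCP position; "orientation": TCP orientation; "wrist_force": force on the tool from outside, world axes, zero at the start; "torque": the same for the moment, N m; "finger_gap": opening from 0.0 (shut) to 1.0 (fully open).
Only numpy, scipy, OpenCV 4.12 (cv2) and the standard library are available. Lean on these libraries where they do the work, as an engineer would, in place of code of your own. Each camera call takes 0.05 s, during which the arm holds its last target. There are 200 camera calls.

## Task

Park the three file stands in the parking lane. Set the stand that is by itself at the tail of the other two, turned like them, get all three into one straight, closed-up row in front of the lane (do not lift those two, just straighten them), push the whole row together from the tail into the lane until its leading stand is against the end stop, and then swing the gate shut behind it. Keep the row together and straight as it goes in, let no stand tip, and leave everything else on the worktop alone.

Things in the scene. Friction and masses are not known exactly. Their poses are not given: they have to be found in the camera images.
- lane: Low aluminium U-shaped guide fixed to the worktop, open above, no floor. Origin on the worktop at the centre of its mouth; x points into the lane (along the worktop to the robot's left), y sideways, roughly towards the robot, z up. Rails 12 mm high, 54 mm apart inside from x=32 mm on, flared at x=0 to 32 mm to 74 mm at the mouth; outer width 90 mm. Fingertips kept above 18 mm pass over rails and hinge.
- lane_stop (a point): Centre of the foot of the end stop's rubber face, on the worktop, at the lane's x=171 mm; the stop is 30 mm high. Three stands of 56 mm closed up against it reach from x=3 to 171 mm, with centres at 31, 87 and 143 mm.
- stand_front: Leading file stand of the row of two before the lane's mouth, centre 50 to 65 mm outside it, up to 8 mm off the lane's line and up to 0.18 rad askew; its y axis points roughly along the lane's x: steel block 50 mm (its x) by 56 mm (its y) by 50 mm high, thin file handles up to 75 mm, 0.3 kg. Origin at the centre of its underside
- stand_middle: Second file stand of the row, 64 to 87 mm behind the leading one (centre to centre along the lane's line), up to 8 mm off the line and up to 0.18 rad askew; its y axis points roughly along the lane's x: steel block 50 mm (its x) by 56 mm (its y) by 50 mm high, thin file handles up to 75 mm, 0.3 kg. Origin at the centre of its underside
- stand_apart: The stand by itself, on the robot's side of the row or of the lane, its centre about 95 mm from the lane's line, its y axis within 0.4 rad of the lane's x axis; identical to the others: steel block 50 mm (its x) by 56 mm (its y) by 50 mm high, thin file handles up to 75 mm, 0.3 kg. Origin at the centre of its underside
- gate (a joint): Angle of the gate, a flat steel bar (5 to 14 mm above the worktop) on an upright hinge pin: 0 = shut, across the mouth behind the row (end of travel); grows as it swings outward, anticlockwise from above, to 2.7. Starts open at 1.8 to 2.2. About 0.25 N at its post moves it; it stays where left and cannot shut while a stand sticks out.
- gate_pivot (a point): Axis of the gate's hinge, beside the mouth on the side away from the robot: 6 mm outside it and 44 mm to the lane's -y side; 15 mm high
- gate_post (a point): Upper end of the grey upright post at the free end of the gate bar, 88 mm from the hinge axis; 14 mm thick (18 mm at its head), from the bar up to 58 mm high, this point at 55 mm. In the lane's frame it lies at hinge + 88 mm (-sin a, cos a), a = the gate's angle.
- dropper: Bystander: small white plastic dropper bottle with a blue cap, 29 mm across, 62 mm high, beside the lane on the side away from the robot
- mirror: Bystander: steel dental mirror, 154 mm long, lying near the front edge at the left
- amber_bottle: Bystander: brown bottle, 42 mm across, 85 mm high, at the right in front of the sink
- cobalt_jar: Bystander: dark blue jar, 70 mm across, 81 mm high, behind the row
- brown_jar: Bystander: small brown jar with a black cap, 44 mm across, 52 mm high, behind the row
- kidney: Bystander: grey kidney dish, 70 x 169 x 16 mm, behind the lane
- glass_jar: Bystander: glass jar with a lid, 98 mm across, 90 mm high, behind the lane's end

How it is judged:
By the outcome, as a careful person would: the job done as asked, in the order asked, and still so for the second after the job is handed in, with the robot touching nothing.
It also fails if it takes over 70 s, if anything falls off the work surface, if the arm or the gripper's body presses on something with over 40 N, if the wrist force passes 120 N, or if a joint passes its speed limit or range.

## Working session

There is one attempt and no reset: what is moved stays moved. The work goes in short steps, Python scripts to look and compute and a tool call to move; the robot and the scene stay as the last step left them, time stands still between calls to the robot, and variables do not carry over. Pictures are saved under pics/ and viewed, about 8 in all and at most 12, crops included, and the job is handed in when it is done.

Besides the shell and the picture viewer there is one more tool, called after ">>>" in YAML: its name, and indented under it one key for each argument. arm_command: Moves the arm, as the interface text tells. Its arguments: {"type":"object","properties":{"steps":{"type":"array"},"fingers":{"type":"number"},"newtons":{"type":"number"}},"required":["steps"]}

```bash
ls; mkdir -p pics
python3 - <<'E'
from station import *
import cv2,numpy as np
s=get_state();print(s['time'],s['tool_pos'],s['orientation'],s['finger_gap'])
for n in("top","scene"):
    c=camera_info(n);print(n,np.array(c['intrinsics']).round(1).tolist(),c['D'],np.array(c['view']).round(4).tolist())
    cv2.imwrite(f'pics/{n}0.png',cv2.resize(get_image(n)[:,:,::-1],(800,600),interpolation=cv2.INTER_CUBIC))
print(camera_info('wrist'))
E
```

```text
pics
0.0 [0.16520182 0.55017053 0.20460903] [[-7.24802667e-04  2.87672790e-01  9.57728479e-01]
 [-1.66045829e-03  9.57727065e-01 -2.87673622e-01]
 [-9.99998359e-01 -1.79877481e-03 -2.16494460e-04]] 0.9975707291074155
top [[460.1, 0.0, 253.2], [0.0, 460.1, 192.6], [0.0, 0.0, 1.0]] [0.05155128 0.         0.         0.         0.        ] [[-0.0136, -0.9999, -0.0099, 0.1263], [-0.9884, 0.0149, -0.1514, 0.5298], [0.1515, 0.0077, -0.9884, 1.21], [0.0, 0.0, 0.0, 1.0]]
scene [[500.1, 0.0, 259.9], [0.0, 500.1, 195.7], [0.0, 0.0, 1.0]] [-0.11407947  0.          0.          0.          0.        ] [[0.7332, -0.68, -0.0085, -0.3317], [-0.482, -0.5109, -0.7118, 0.3488], [0.4796, 0.5259, -0.7024, 1.0135], [0.0, 0.0, 0.0, 1.0]]
{'intrinsics': array([[293.99104703,   0.        , 257.60698963],
       [  0.        , 293.99104703, 190.51867814],
       [  0.        ,   0.        ,   1.        ]]), 'D': array([-0.02878578,  0.        ,  0.        ,  0.        ,  0.        ]), 'T_tool_cam': array([[-3.70163751e-05, -2.31083805e-01,  9.72933849e-01,
        -1.80185766e-01],
       [ 9.99999219e-01, -1.22426052e-03, -2.52730885e-04,
         3.59409911e-05],
       [ 1.24952651e-03,  9.72933079e-01,  2.31083670e-01,
        -6.58435806e-02],
       [ 0.00000000e+00,  0.00000000e+00,  0.00000000e+00,
         1.00000000e+00]])}
```

View pics/top0.png

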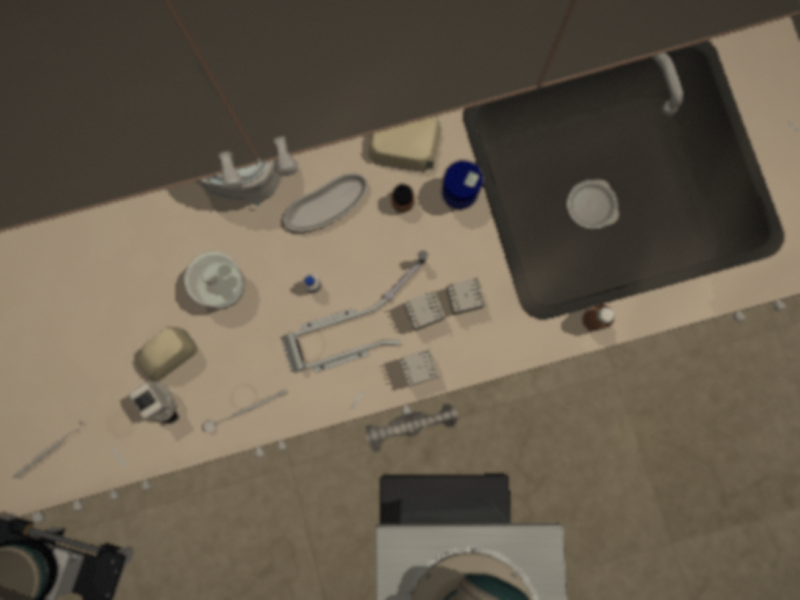

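```bash
cat > h.py <<'E'
from station import *
import cv2,numpy as np
def px2w(n,uv,z,info=None):
    c=camera_info(n); K=np.array(c['intrinsics'])
    V=np.array(c['view']) if 'view' in c else info
    p=cv2.undistortPoints(np.array(uv,float).reshape(-1,1,2),K,np.array(c['D'])).reshape(-1,2)
    d=np.c_[p,np.ones(len(p))]@V[:3,:3]; o=-V[:3,:3].T@V[:3,3]
    return o+d*((np.broadcast_to(z,len(p))-o[2])/d[:,2])[:,None]
def w2px(n,P,info=None):
    c=camera_info(n); V=np.array(c['view']) if 'view' in c else info
    return cv2.projectPoints(np.array(P,float).reshape(-1,1,3),cv2.Rodrigues(V[:3,:3])[0],V[:3,3],np.array(c['intrinsics']),np.array(c['D']))[0].reshape(-1,2)
def wristV(s):
    T=np.eye(4);T[:3,:3]=s['orientation'];T[:3,3]=s['tool_pos']
    return np.linalg.inv(T@np.array(camera_info('wrist')['T_tool_cam']))
def crop(n,name,x0,y0,x1,y1,f):
    im=get_image(n)[y0:y1,x0:x1,::-1]; im=cv2.resize(im,None,fx=f,fy=f,interpolation=cv2.INTER_CUBIC)
    cv2.imwrite('pics/'+name,im)
E
python3 -c "
from h import *
crop('top','top1.png',170,150,330,270,5)"
```

```text
(no output)
```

View pics/top1.png

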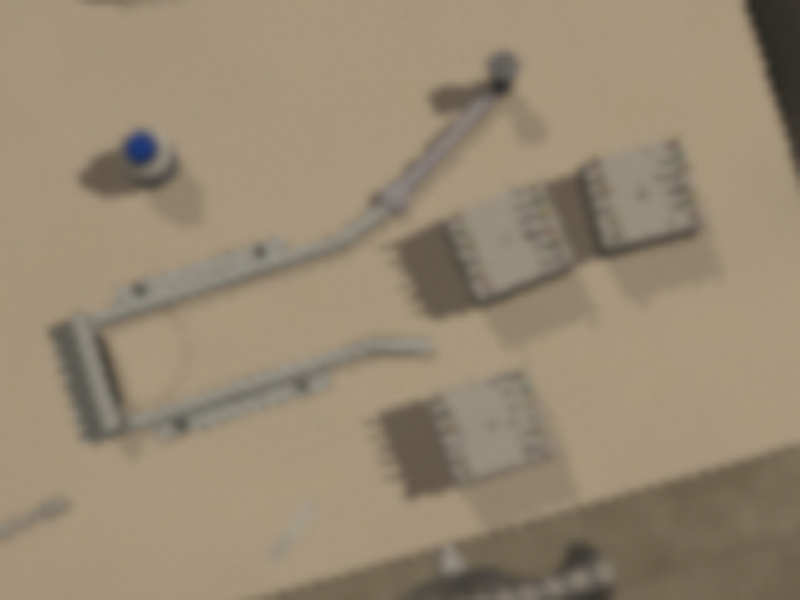

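Run:
```python
from h import *
f=lambda l:np.array(l)/5+[169.6,149.6]
def show(n,l,z):
    for a,p in zip(n,px2w('top',f(l),z)): print(a,p.round(4))
show(['front','middle','apart'],[(507,241),(642,193),(492,425)],.05)
show(['post','dropper'],[(503,67),(141,146)],.06)
show(['pivot','railR far','railR near','railL near','railL far','mouthR','stop top a','stop top b'],[(395,197),(110,315),(345,240),(375,345),(140,418),(432,345),(75,318),(105,432)],.012)
show(['stop a','stop b'],[(82,315),(112,430)],.03)
```

```text
front [0.5151 0.0708 0.05  ]
middle [ 0.5402 -0.0025  0.05  ]
apart [0.4164 0.0807 0.05  ]
post [0.6087 0.0715 0.06  ]
dropper [0.5683 0.267  0.06  ]
pivot [0.5462 0.1315 0.012 ]
railR far [0.4825 0.2899 0.012 ]
railR near [0.5224 0.1596 0.012 ]
railL near [0.4637 0.1436 0.012 ]
railL far [0.4254 0.273  0.012 ]
mouthR [0.4632 0.1121 0.012 ]
stop top a [0.4811 0.3093 0.012 ]
stop top b [0.418  0.2922 0.012 ]
stop a [0.4807 0.3026 0.03  ]
stop b [0.418  0.2858 0.03  ]
```

>>> arm_command:
  steps:
    - [2.4,-3.9,0.4,0,0,-0.1]
    - [2.4,-3.9,0.4,0,0,-0.1]
    - [2.4,-3.9,0.4,0,0,-0.1]
    - [2.4,-3.9,0.4,0,0,-0.1]
    - [2.4,-3.9,0.4,0,0,-0.1]
    - [2.4,-3.9,0.4,0,0,-0.1]
    - [2.4,-3.9,0.4,0,0,-0.1]
    - [2.4,-3.9,0.4,0,0,-0.1]
    - [2.4,-3.9,0.4,0,0,-0.1]
    - [2.4,-3.9,0.4,0,0,-0.08]

```text
time: 1.15
tool_pos: [0.4059, 0.159, 0.2456]
orientation: [[0.0, 0.957, 0.291], [0.0, 0.291, -0.957], [-1.0, 0.0, -0.0]]
wrist_force: [0.7, 1.5, -0.3]
finger_gap: 1.001
```

>>> arm_command:
  steps:
    - [2.7,-4,0.2,0,0,0]
    - [2.7,-4,0.2,0,0,0]
    - [0,0,0,0,0,0]
    - [0,0,0,0,0,0]
    - [0,0,0,0,0,0]

```text
time: 1.65
tool_pos: [0.4585, 0.0815, 0.2492]
orientation: [[-0.001, 0.955, 0.295], [0.001, 0.295, -0.955], [-1.0, -0.001, -0.001]]
wrist_force: [0.7, 0.2, -0.0]
finger_gap: 1.004
```

Run:
```python
from h import *
s=get_state();print(s['time'],s['tool_pos'],np.array(s['orientation']).round(3).tolist());np.savez('w1.npz',V=wristV(s))
im=get_image('wrist')[:,:,::-1];cv2.imwrite('pics/w1raw.png',im)
cv2.imwrite('pics/w1.png',cv2.resize(im,(800,600),interpolation=cv2.INTER_CUBIC))
```

```text
1.65 [0.4585387  0.081473   0.24917699] [[-0.001, 0.955, 0.295], [0.001, 0.295, -0.955], [-1.0, -0.001, -0.001]]
```

View pics/w1.png

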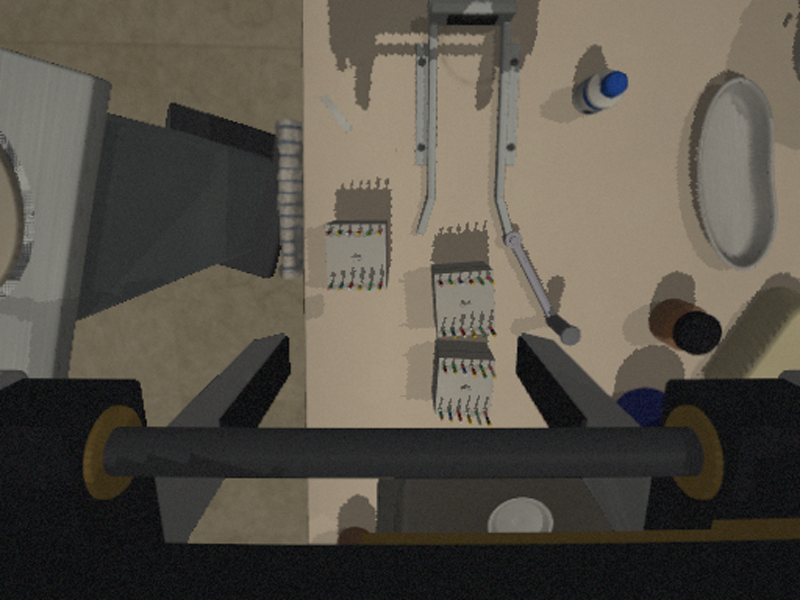

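Run:
```python
import cv2
im=cv2.imread('pics/w1raw.png')[125:275,195:385]
cv2.imwrite('pics/w1c.png',cv2.resize(im,None,fx=4,fy=4,interpolation=cv2.INTER_CUBIC))
```

```text
(no output)
```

View pics/w1c.png

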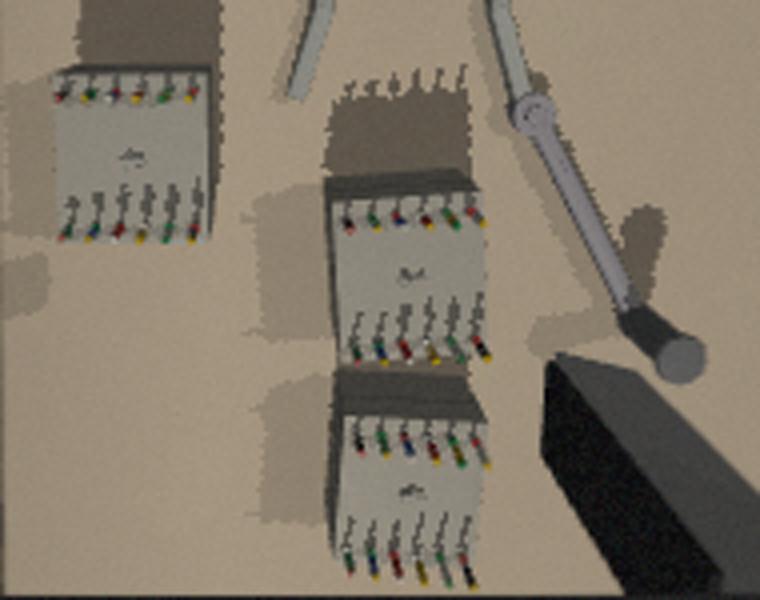

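```bash
cat >> h.py <<'E'
MOUTH=np.array([.5024,.1245]);LX=np.array([-.29,.957]);LX/=np.linalg.norm(LX);LY=np.array([-LX[1],LX[0]])
def lane(p): p=np.atleast_2d(p)[:,:2]-MOUTH; return np.c_[p@LX,p@LY]
E
python3 - <<'E'
from h import *
V=np.load('w1.npz')['V']
g=lambda l:np.array(l)/4+[194.6,124.6]
h=lambda l:(np.array(l)+.5)/1.5625-.5
for n,c in dict(apart=[(55,75),(210,70),(208,240),(57,243)],front=[(333,202),(482,190),(487,358),(341,366)],middle=[(343,417),(487,420),(477,560),(335,555)]).items():
    P=px2w('wrist',g(c),.05,V)[:,:2]
    e=P[[0,3,1,2]]; yv=(P[0]-P[3]+P[1]-P[2]); xv=P[0]-P[1]+P[3]-P[2]
    print(n,P.mean(0).round(4),'lane',(lane(P.mean(0))*1e3).round(1),'size',np.linalg.norm(xv)/2,np.linalg.norm(yv)/2,'yaw rel lane',np.arctan2(yv@LY,yv@LX),np.arctan2(-xv@LX,xv@LY))
R=h([(437,195),(437,50),(498,195),(498,50),(422,232),(502,17),(434,17)])
P=px2w('wrist',R,.012,V);print(P.round(4),(lane(P)*1e3).round(1))
P=px2w('wrist',h([(512,239)]),.015,V);print('pivot',P,lane(P)*1e3)
P=px2w('wrist',h([(568,336)]),.058,V);print('post',P,lane(P)*1e3)
P=px2w('top',[[339,198],[320,130]],.0);print('sink',P,lane(P)*1e3)
E
```

```text
apart [0.4184 0.0811] lane [[-17.2  93. ]] size 0.04979656331611335 0.055295710104525095 yaw rel lane -0.018796596726389635 0.029811715506050503
front [0.518 0.069] lane [[-57.7   1.2]] size 0.04914775984606027 0.05709818648669556 yaw rel lane 0.07330460314140884 0.0737493053735271
middle [ 0.5422 -0.0019] lane [[-132.5   -1.4]] size 0.04986379284975903 0.05217811593694933 yaw rel lane -0.023449101291402978 -0.027256559904228227
[[0.4698 0.149  0.012 ]
 [0.4332 0.2619 0.012 ]
 [0.5217 0.1651 0.012 ]
 [0.4819 0.2771 0.012 ]
 [0.467  0.114  0.012 ]
 [0.4766 0.3019 0.012 ]
 [0.4231 0.2852 0.012 ]] [[ 32.9  24. ]
 [151.6  26.4]
 [ 33.3 -30.2]
 [152.  -24.6]
 [  0.2  36.9]
 [177.2 -26.8]
 [176.8  29.3]]
pivot [[0.54623988 0.13213851 0.015     ]] [[ -5.40365357 -44.17106099]]
post [[0.60934427 0.07029037 0.058     ]] [[-82.89456999 -86.62707991]]
sink [[ 0.51882588 -0.12055166  0.        ]
 [ 0.71585582 -0.07446432  0.        ]] [[-239.28404694   55.34683069]
 [-252.3174734  -146.58130849]]
```

```bash
cat >> h.py <<'E'
def ortho(im,V,z,x0,x1,y0,y1,s):
    # lane-frame orthophoto at height z: columns = lane x, rows = lane y; s px/mm
    X,Y=np.meshgrid(np.arange(x0,x1,1/s),np.arange(y0,y1,1/s))
    W=MOUTH+(X[...,None]*LX+Y[...,None]*LY)/1e3
    uv=w2px('wrist',np.c_[W.reshape(-1,2),np.full(X.size,z)],V).reshape(*X.shape,2).astype(np.float32)
    o=cv2.remap(im,uv[...,0],uv[...,1],cv2.INTER_CUBIC)
    for k in range(int(np.ceil(x0/20))*20,int(x1),20): cv2.line(o,(int((k-x0)*s),0),(int((k-x0)*s),6),(0,0,255),1)
    for k in range(int(np.ceil(y0/10))*10,int(y1),10): cv2.line(o,(0,int((k-y0)*s)),(o.shape[1],int((k-y0)*s)),(0,0,255) if k==0 else (200,120,0),1)
    return o
E
python3 - <<'E'
from h import *
cv2.imwrite('pics/o1.png',ortho(cv2.imread('pics/w1raw.png'),np.load('w1.npz')['V'],.012,-20,190,-60,60,3.8))
E
```

```text
(no output)
```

View pics/o1.png

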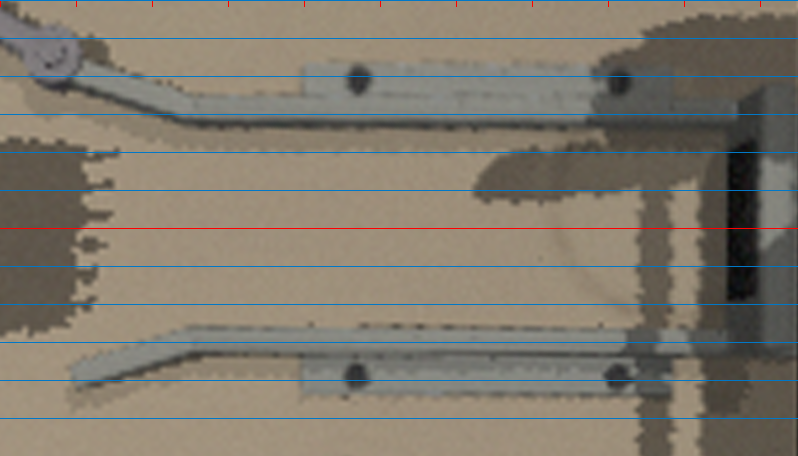

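>>> arm_command:
  steps:
    - [-2,0,-3,0,0,0]
    - [-2,0,-3,0,0,0]
    - [0,0,-4,0,0,0]
    - [0,0,-4,0,0,0]
    - [0,0,-4,0,0,0]
    - [0,0,-3,0,0,0]
    - [0,0,-2,0,0,0]
    - [0,0,-0.7,0,0,0]
    - [0,0,0,0,0,0]
    - [0,0,0,0,0,0]
  fingers: 0.8
  newtons: 25

```text
time: 2.7
tool_pos: [0.4201, 0.0813, 0.0134]
orientation: [[0.002, 0.955, 0.296], [0.0, 0.296, -0.955], [-1.0, 0.002, 0.0]]
wrist_force: [-0.6, -0.1, 0.2]
finger_gap: 0.8
```

>>> arm_command:
  steps:
    - [0,0,0,0,0,0]
    - [0,0,0,0,0,0]
    - [0,0,0,0,0,0]
    - [0,0,0,0,0,0]
    - [0,0,0,0,0,0]
    - [0,0,0,0,0,0]
  fingers: 0.3

```text
time: 3.3
tool_pos: [0.419, 0.0806, 0.0129]
orientation: [[-0.001, 0.956, 0.295], [-0.0, 0.295, -0.956], [-1.0, -0.001, -0.0]]
wrist_force: [-3.0, -0.6, 5.3]
finger_gap: 0.532
```

>>> arm_command:
  steps:
    - [0,0,2,0,0,0]
    - [0,0,4,0,0,0]
    - [0,0,4,0,0,0]
    - [2,-2,0,0,0,0]
    - [3,-3,0,0,0,0]
    - [3,-3,0,0,0,0]
    - [3,-3,0,0,0,0]
    - [2.1,-2.2,0,0,0,0]
    - [1,-1,0,0,0,0]
    - [0,0,0,0,0,0]

```text
time: 4.3
tool_pos: [0.5611, -0.0623, 0.1116]
orientation: [[-0.001, 0.956, 0.293], [0.0, 0.293, -0.956], [-1.0, -0.001, -0.0]]
wrist_force: [-1.0, -0.4, -3.6]
finger_gap: 0.529
```

>>> arm_command:
  steps:
    - [0,0,0,0,0,0]
    - [0,0,0,0,0,0]

```text
time: 4.5
tool_pos: [0.5587, -0.0598, 0.1122]
orientation: [[-0.002, 0.955, 0.295], [0.001, 0.295, -0.955], [-1.0, -0.002, -0.002]]
wrist_force: [0.2, 0.5, -2.6]
finger_gap: 0.53
```

```bash
sed -i 's/^MOUTH=np.array(\[.5024,.1245\])/MOUTH=np.array([.5035,.1248])/' h.py
python3 - <<'E'
from h import *
s=get_state();print(s['tool_pos'],lane(s['tool_pos'])*1e3);np.savez('w2.npz',V=wristV(s))
im=get_image('wrist')[:,:,::-1];cv2.imwrite('pics/w2raw.png',im)
cv2.imwrite('pics/w2.png',cv2.resize(im,(800,600),interpolation=cv2.INTER_CUBIC))
E
```

```text
[ 0.55871439 -0.05983335  0.11221305] [[-192.71120458    0.70351867]]
```

View pics/w2.png

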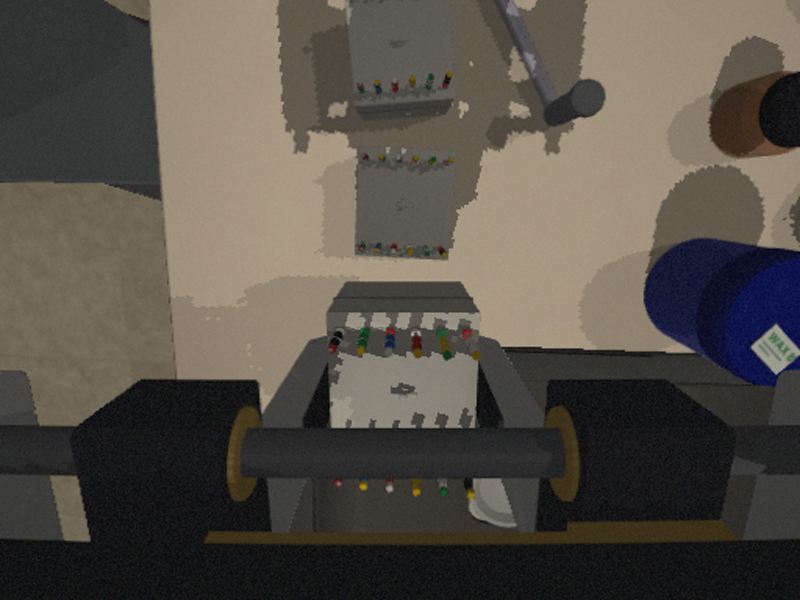

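Run:
```python
from h import *
V=np.load('w2.npz')['V'];h=lambda l:(np.array(l)+.5)/1.5625-.5
print('sink',(lane(px2w('wrist',h([(510,348),(680,352)]),0,V))*1e3).round(1))
print('mid',(lane(px2w('wrist',h([(356,150),(454,150),(448,259),(356,255)]),.05,V))*1e3).round(1))
print('front rear',(lane(px2w('wrist',h([(357,100),(455,94)]),.05,V))*1e3).round(1))
c=px2w('wrist',h([(715,320)]),.081,V);print('jar',lane(c)*1e3,c)
s=get_state();print(px2w('top',[[320,165],[328,185],[312,130]],0))
print('topsink',lane(px2w('top',[[320,165],[328,185],[312,130]],0))*1e3)
```

```text
sink [[-230.   -72. ]
 [-232.6 -188.3]]
mid [[-107.2   24.2]
 [-107.   -25.3]
 [-162.5  -23.7]
 [-160.6   25.2]]
front rear [[-83.4  23.3]
 [-80.4 -25.1]]
jar [[-186.86348442 -151.12639409]] [[ 0.70232344 -0.01020514  0.081     ]]
[[ 0.61379538 -0.07098674  0.        ]
 [ 0.55612184 -0.09136133  0.        ]
 [ 0.71627589 -0.05166717  0.        ]]
topsink [[-219.3591615   -48.77576521]
 [-222.13239203   12.32800037]
 [-230.5899675  -152.45493876]]
```

>>> arm_command:
  steps:
    - [0,-0.05,-3,0,0,0]
    - [0,0,-3,0,0,0]
    - [0,0,-2,0,0,0]
    - [0,0,-1,0,0,0]
    - [0,0,-0.5,0,0,0]
    - [0,0,-0.3,0,0,0]
    - [0,0,0,0,0,0]
    - [0,0,0,0,0,0]

```text
time: 5.35
tool_pos: [0.5611, -0.0619, 0.0154]
orientation: [[0.002, 0.956, 0.295], [-0.0, 0.295, -0.956], [-1.0, 0.002, 0.001]]
wrist_force: [-0.0, -0.3, -2.2]
finger_gap: 0.53
```

>>> arm_command:
  steps:
    - [0,0,-0.1,0,0,0]
    - [0,0,-0.1,0,0,0]
    - [0,0,0,0,0,0]

```text
time: 5.65
tool_pos: [0.5609, -0.0619, 0.013]
orientation: [[0.001, 0.956, 0.294], [-0.0, 0.294, -0.956], [-1.0, 0.001, 0.001]]
wrist_force: [0.2, 0.1, 0.1]
finger_gap: 0.531
```

>>> arm_command:
  steps:
    - [0,0,0,0,0,0]
    - [0,0,0,0,0,0]
    - [0,0,0,0,0,0]
    - [0,0,0,0,0,0]
    - [0,0,2,0,0,0]
    - [0,0,3.5,0,0,0]
    - [0,0,3.5,0,0,0]
    - [0,0,0,0,0,0]
  fingers: 0.75
  newtons: 12

```text
time: 6.45
tool_pos: [0.5641, -0.0626, 0.1073]
orientation: [[0.01, 0.956, 0.295], [-0.002, 0.295, -0.956], [-1.0, 0.009, 0.005]]
wrist_force: [0.6, -0.1, 0.3]
finger_gap: 0.751
```

>>> arm_command:
  steps:
    - [-0.6,2,0,0,0,0]
    - [-1,3.3,0,0,0,0]
    - [-1,3.3,0,0,0,0]
    - [-1,3.3,0,0,0,0]
    - [-0.53,1.4,0,0,0,0]
    - [0,0,0,0,0,0]
    - [0,0,0,0,0,0]

```text
time: 7.15
tool_pos: [0.5195, 0.0705, 0.1022]
orientation: [[0.0, 0.955, 0.295], [-0.001, 0.295, -0.955], [-1.0, 0.0, 0.001]]
wrist_force: [-0.6, 0.2, 0.3]
finger_gap: 0.754
```

Run:
```python
from h import *
s=get_state();print(s['tool_pos'],lane(s['tool_pos'])*1e3);V=wristV(s)
im=get_image('wrist')[:,:,::-1];cv2.imwrite('pics/w3raw.png',im)
for k in range(4): s=get_state();get_image('wrist');print(s['tool_pos'],(lane(s['tool_pos'])*1e3).round(1))
cv2.imwrite('pics/w3.png',cv2.resize(im,(800,600),interpolation=cv2.INTER_CUBIC))
```

```text
[0.5194828  0.07053446 0.10223869] [[-56.56857774   0.44147573]]
[0.51975134 0.07011934 0.10232945] [[-57.    0.3]]
[0.51982281 0.06998703 0.1023372 ] [[-57.2   0.3]]
[0.51980426 0.06997298 0.10238039] [[-57.2   0.3]]
[0.5197092  0.07001519 0.10237303] [[-57.1   0.4]]
```

View pics/w3.png

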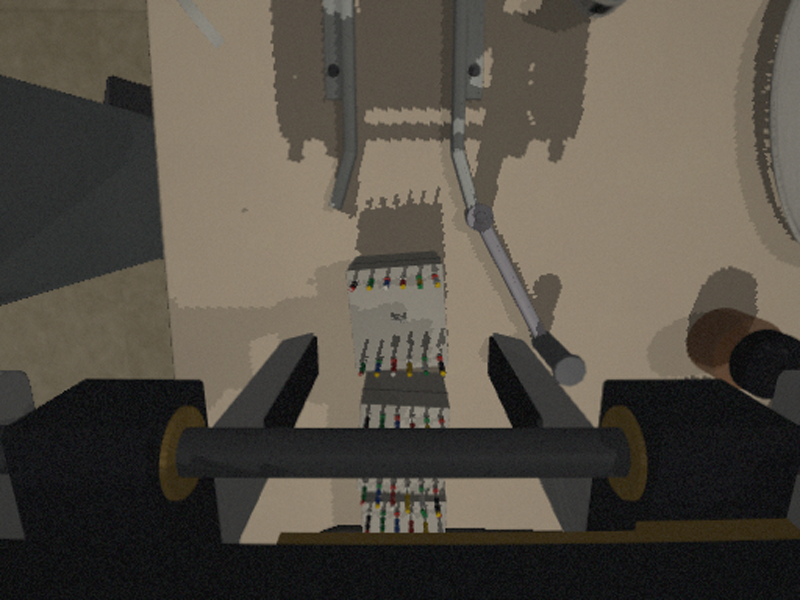

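>>> arm_command:
  steps:
    - [0,0,-3,0,0,0]
    - [0,0,-3,0,0,0]
    - [0,0,-2,0,0,0]
    - [0,0,-0.8,0,0,0]
    - [0,0,0,0,0,0]
    - [0,0,0,0,0,0]

```text
time: 8.0
tool_pos: [0.52, 0.071, 0.0152]
orientation: [[0.001, 0.956, 0.294], [-0.0, 0.294, -0.956], [-1.0, 0.001, 0.0]]
wrist_force: [0.0, -0.2, 0.6]
finger_gap: 0.753
```

>>> arm_command:
  steps:
    - [0,0,0,0,0,0]
    - [0,0,0,0,0,0]
    - [0,0,0,0,0,0]
    - [0,0,0,0,0,0]
    - [0,0,0,0,0,0]
    - [0,0,0,0,0,0]
  fingers: 0.4

```text
time: 8.6
tool_pos: [0.5183, 0.0711, 0.0151]
orientation: [[-0.001, 0.955, 0.295], [-0.0, 0.295, -0.955], [-1.0, -0.001, 0.0]]
wrist_force: [-3.4, -1.0, 6.4]
finger_gap: 0.54
```

>>> arm_command:
  steps:
    - [0.13,0.04,0,0,0,0]
    - [0,0,0,0,0,0]
    - [0,0,0,0,0,0]
    - [0,0,0,0,0,0]
  newtons: 25

```text
time: 9.0
tool_pos: [0.5183, 0.0711, 0.0151]
orientation: [[-0.003, 0.955, 0.295], [-0.001, 0.295, -0.955], [-1.0, -0.004, 0.0]]
wrist_force: [-5.4, -2.7, 8.5]
finger_gap: 0.536
```

>>> arm_command:
  steps:
    - [0,0,0.15,0,0,0]
    - [0.13,0.04,0,0,0,0]
    - [0,0,0,0,0,0]
    - [0,0,0,0,0,0]

```text
time: 9.4
tool_pos: [0.5219, 0.0721, 0.0156]
orientation: [[-0.0, 0.956, 0.295], [0.0, 0.295, -0.956], [-1.0, -0.0, -0.0]]
wrist_force: [0.0, 0.3, -3.4]
finger_gap: 0.536
```

>>> arm_command:
  steps:
    - [-0.15,-0.05,-0.08,0,0,0]
    - [0,0,0,0,0,0]
    - [0,0,0,0,0,0]

```text
time: 9.7
tool_pos: [0.5203, 0.0715, 0.0151]
orientation: [[0.0, 0.956, 0.295], [-0.0, 0.295, -0.956], [-1.0, 0.0, 0.0]]
wrist_force: [0.3, -0.2, -3.4]
finger_gap: 0.535
```

>>> arm_command:
  steps:
    - [0,0,-0.06,0,0,0]
    - [0,0,0,0,0,0]
    - [0,0,0,0,0,0]

```text
time: 10.0
tool_pos: [0.5203, 0.0715, 0.0151]
orientation: [[0.0, 0.956, 0.295], [-0.0, 0.295, -0.956], [-1.0, 0.0, 0.0]]
wrist_force: [-0.8, 0.0, 3.8]
finger_gap: 0.538
```

>>> arm_command:
  steps:
    - [0,0,0,0,0,0]
    - [0,0,0,0,0,0]
    - [0,0,0,0,0,0]
    - [0,0,2,0,0,0]
    - [0,0,3.5,0,0,0]
    - [0,0,3,0,0,0]
    - [0.8,-2.5,0,0,0,0]
    - [0.8,-2.5,0,0,0,0]
    - [0.7,-2.5,0,0,0,0]
    - [0,0,0,0,0,0]
  fingers: 0.75
  newtons: 15

```text
time: 11.0
tool_pos: [0.5445, -0.006, 0.0995]
orientation: [[0.001, 0.956, 0.292], [-0.001, 0.292, -0.956], [-1.0, 0.001, 0.002]]
wrist_force: [0.0, 0.5, -0.7]
finger_gap: 0.752
```

>>> arm_command:
  steps:
    - [0,0,0,0,0,0]
    - [0,0,0,0,0,0]
    - [0,0,-3,0,0,0]
    - [0,0,-3,0,0,0]
    - [0,0,-2,0,0,0]
    - [0,0,-0.5,0,0,0]
    - [0,0,0,0,0,0]
    - [0,0,0,0,0,0]

```text
time: 11.8
tool_pos: [0.544, -0.0031, 0.0155]
orientation: [[0.002, 0.955, 0.295], [-0.0, 0.295, -0.955], [-1.0, 0.002, 0.001]]
wrist_force: [-0.3, -0.2, 0.5]
finger_gap: 0.751
```

Run:
```python
from h import *
s=get_state();print(s['tool_pos'],lane(s['tool_pos'])*1e3,s['finger_gap'],s['wrist_force'])
```

```text
[ 0.54400017 -0.00307827  0.01548648] [[-134.12797143   -1.6740054 ]] 0.7506685144242898 [-0.33293209 -0.20757617  0.47927387]
```

>>> arm_command:
  steps:
    - [-0.12,-0.03,0,0,0,0]
    - [0,0,0,0,0,0]
    - [0,0,0,0,0,0]
    - [0,0,0,0,0,0]
    - [0,0,0,0,0,0]
    - [0,0,0,0,0,0]
    - [0,0,0,0,0,0]
  fingers: 0.4

```text
time: 12.5
tool_pos: [0.5423, -0.0039, 0.0153]
orientation: [[0.001, 0.956, 0.294], [-0.0, 0.294, -0.956], [-1.0, 0.001, 0.0]]
wrist_force: [-0.4, -0.3, 5.9]
finger_gap: 0.534
```

>>> arm_command:
  steps:
    - [-0.06,0.2,0,0,0,0]
    - [-0.1,0.35,0,0,0,0]
    - [-0.1,0.35,0,0,0,0]
    - [-0.1,0.35,0,0,0,0]
    - [-0.1,0.35,0,0,0,0]
    - [0,0,0,0,0,0]
    - [0,0,0,0,0,0]

```text
time: 13.2
tool_pos: [0.5389, 0.0121, 0.0153]
orientation: [[0.003, 0.955, 0.295], [-0.001, 0.295, -0.955], [-1.0, 0.003, 0.002]]
wrist_force: [0.9, -2.1, 5.7]
finger_gap: 0.541
```

Run:
```python
from h import *
s=get_state();print(s['tool_pos'],lane(s['tool_pos'])*1e3,s['finger_gap'],s['wrist_force'])
```

```text
[0.53891979 0.01206424 0.01534355] [[-118.16287256   -1.20340195]] 0.5412418375894803 [ 0.87043689 -2.1021847   5.74580789]
```

>>> arm_command:
  steps:
    - [-0.1,0.18,0,0,0,0]
    - [-0.08,0.2,0,0,0,0]
    - [-0.05,0.2,0,0,0,0]
    - [0,0,0,0,0,0]
    - [0,0,0,0,0,0]

```text
time: 13.7
tool_pos: [0.5368, 0.0175, 0.0153]
orientation: [[0.003, 0.955, 0.295], [-0.001, 0.295, -0.955], [-1.0, 0.003, 0.002]]
wrist_force: [1.5, -4.3, 5.6]
finger_gap: 0.535
```

>>> arm_command:
  steps:
    - [-0.05,0.15,0,0,0,0]
    - [-0.05,0.15,0,0,0,0]
    - [0,0,0,0,0,0]
    - [0,0,0,0,0,0]

```text
time: 14.1
tool_pos: [0.5356, 0.0202, 0.0153]
orientation: [[0.003, 0.955, 0.295], [-0.002, 0.295, -0.955], [-1.0, 0.002, 0.003]]
wrist_force: [1.7, -5.5, 5.6]
finger_gap: 0.532
```

Run:
```python
from h import *
s=get_state();print(s['tool_pos'],lane(s['tool_pos'])*1e3,s['finger_gap'],s['wrist_force'])
```

```text
[0.53559564 0.02015444 0.01529624] [[-109.45632933   -0.36832308]] 0.5318713970095469 [ 1.68765549 -5.545603    5.60269132]
```

>>> arm_command:
  steps:
    - [0,0,0,0,0,0]
    - [0,0,0,0,0,0]
    - [0,0,0,0,0,0]
    - [0,0,2,0,0,0]
    - [0,0,3.5,0,0,0]
    - [0,0,3,0,0,0]
    - [0.9,-2.7,0,0,0,0]
    - [0.8,-2.7,0,0,0,0]
    - [0.7,-2.6,0,0,0,0]
    - [0,0,0,0,0,0]
  fingers: 0.75

```text
time: 15.1
tool_pos: [0.5589, -0.0612, 0.0992]
orientation: [[0.0, 0.956, 0.292], [-0.001, 0.292, -0.956], [-1.0, 0.0, 0.001]]
wrist_force: [0.2, 0.4, 0.0]
finger_gap: 0.748
```

>>> arm_command:
  steps:
    - [0,0,0,0,0,0]
    - [0,0,0,0,0,0]
    - [0,0,-3,0,0,0]
    - [0,0,-3,0,0,0]
    - [0,0,-2,0,0,0]
    - [0,0,-0.5,0,0,0]
    - [0,0,0,0,0,0]
    - [0,0,0,0,0,0]

```text
time: 15.9
tool_pos: [0.5589, -0.0586, 0.0155]
orientation: [[0.002, 0.955, 0.295], [-0.0, 0.295, -0.955], [-1.0, 0.002, 0.001]]
wrist_force: [-0.1, 0.4, 0.1]
finger_gap: 0.752
```

Run:
```python
from h import *
s=get_state();print(s['tool_pos'],lane(s['tool_pos'])*1e3,s['finger_gap'],s['wrist_force'])
```

```text
[ 0.5589026  -0.05859553  0.01552947] [[-1.91581161e+02  1.64418464e-01]] 0.752181090093955 [-0.08412597  0.37864332  0.12064459]
```

>>> arm_command:
  steps:
    - [0,0,0,0,0,0]
    - [0,0,0,0,0,0]
    - [0,0,0,0,0,0]
    - [0,0,0,0,0,0]
    - [0,0,0,0,0,0]
    - [0,0,0,0,0,0]
  fingers: 0.4

```text
time: 16.5
tool_pos: [0.559, -0.0591, 0.0154]
orientation: [[0.002, 0.956, 0.294], [-0.0, 0.294, -0.956], [-1.0, 0.002, 0.001]]
wrist_force: [0.9, 0.6, 5.6]
finger_gap: 0.536
```

>>> arm_command:
  steps:
    - [-0.06,0.2,0,0,0,0]
    - [-0.1,0.35,0,0,0,0]
    - [-0.12,0.4,0,0,0,0]
    - [-0.12,0.4,0,0,0,0]
    - [-0.12,0.4,0,0,0,0]
    - [-0.12,0.4,0,0,0,0]
    - [-0.06,0.2,0,0,0,0]
    - [0,0,0,0,0,0]
    - [0,0,0,0,0,0]

```text
time: 17.4
tool_pos: [0.5524, -0.0363, 0.0154]
orientation: [[0.003, 0.955, 0.295], [-0.002, 0.295, -0.955], [-1.0, 0.002, 0.002]]
wrist_force: [0.7, -2.9, 6.2]
finger_gap: 0.532
```

Run:
```python
from h import *
s=get_state();print(s['tool_pos'],lane(s['tool_pos'])*1e3,s['finger_gap'],s['wrist_force'])
```

```text
[ 0.55242767 -0.03632491  0.01541778] [[-1.68389856e+02 -9.75558596e-02]] 0.5324736759939223 [ 0.74036201 -2.94808484  6.20933605]
```

>>> arm_command:
  steps:
    - [-0.06,0.2,0,0,0,0]
    - [-0.06,0.2,0,0,0,0]
    - [-0.06,0.2,0,0,0,0]
    - [0,0,0,0,0,0]
    - [0,0,0,0,0,0]

```text
time: 17.9
tool_pos: [0.5509, -0.0307, 0.0155]
orientation: [[0.003, 0.955, 0.295], [-0.002, 0.295, -0.955], [-1.0, 0.002, 0.003]]
wrist_force: [1.5, -4.0, 5.5]
finger_gap: 0.532
```

>>> arm_command:
  steps:
    - [-0.06,0.2,0,0,0,0]
    - [-0.06,0.2,0,0,0,0]
    - [0,0,0,0,0,0]
    - [0,0,0,0,0,0]

```text
time: 18.3
tool_pos: [0.5504, -0.0273, 0.0155]
orientation: [[0.005, 0.955, 0.295], [-0.003, 0.295, -0.955], [-1.0, 0.003, 0.004]]
wrist_force: [2.2, -5.5, 4.0]
finger_gap: 0.534
```

Run:
```python
from h import *
s=get_state();print(s['tool_pos'],lane(s['tool_pos'])*1e3,s['finger_gap'],s['wrist_force'])
```

```text
[ 0.55039393 -0.0272836   0.01548285] [[-159.14730285   -0.77326291]] 0.5336856659025488 [ 2.15488479 -5.47783803  4.04568634]
```

>>> arm_command:
  steps:
    - [0,0,0,0,0,0]
    - [0,0,0,0,0,0]
    - [0,0,0,0,0,0]
    - [0,0,2,0,0,0]
    - [0,0,4,0,0,0]
    - [0,0,4,0,0,0]
    - [-1,3,4,0,0,0]
    - [-0.9,3,4,0,0,0]
    - [-0.9,3,4,0,0,0]
    - [0,0,1,0,0,0]
  fingers: 0.9

```text
time: 19.3
tool_pos: [0.5211, 0.0662, 0.2469]
orientation: [[0.007, 0.954, 0.298], [0.002, 0.298, -0.955], [-1.0, 0.007, -0.0]]
wrist_force: [-0.3, -0.3, -0.1]
finger_gap: 0.899
```

>>> arm_command:
  steps:
    - [0,0,0,0,0,0]
    - [0,0,0,0,0,0]
    - [0,0,0,0,0,0]

```text
time: 19.6
tool_pos: [0.5196, 0.0621, 0.2401]
orientation: [[-0.005, 0.956, 0.293], [-0.0, 0.293, -0.956], [-1.0, -0.004, -0.001]]
wrist_force: [0.5, 0.0, -0.2]
finger_gap: 0.9
```

Run:
```python
from h import *
s=get_state();print(s['tool_pos'],lane(s['tool_pos'])*1e3);V=wristV(s)
im=get_image('wrist')[:,:,::-1];cv2.imwrite('pics/w4raw.png',im)
a=ortho(im,V,.05,-210,0,-60,50,3.8);cv2.imwrite('pics/o4.png',a)
```

```text
[0.51961951 0.06206469 0.24012694] [[-64.71400123   2.7669414 ]]
```

View pics/o4.png

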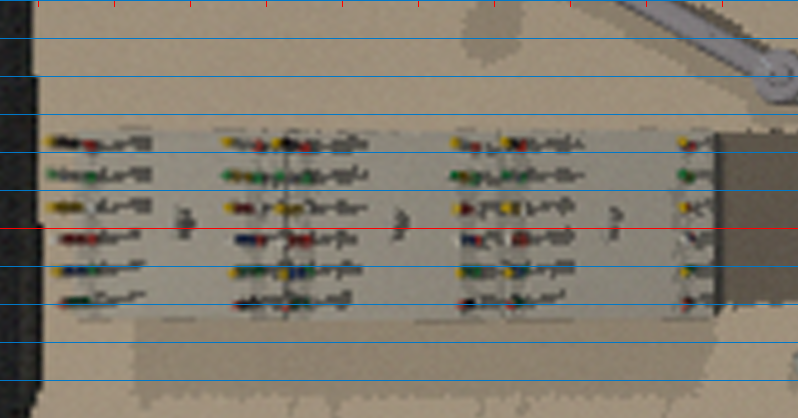

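>>> arm_command:
  steps:
    - [1,-3,0,0,0,0]
    - [1,-3.5,-2,0,0,0]
    - [1,-3.5,-3,0,0,0]
    - [1.2,-3.2,-3,0,0,0]
    - [0.2,-0.4,-3,0,0,0]
    - [0,0,-2,0,0,0]
    - [0,0,0,0,0,0]
    - [0,0,0,0,0,0]
    - [0,0,0,0,0,0]
  fingers: 0.24
  newtons: 30

```text
time: 20.55
tool_pos: [0.5654, -0.0733, 0.1135]
orientation: [[0.002, 0.956, 0.294], [-0.0, 0.294, -0.956], [-1.0, 0.002, 0.001]]
wrist_force: [-0.2, -1.6, -0.3]
finger_gap: 0.237
```

Run:
```python
from h import *
s=get_state();print(s['tool_pos'],lane(s['tool_pos'])*1e3,s['finger_gap'],s['wrist_force'],np.array(s['orientation']).round(3).tolist())
```

```text
[ 0.56537073 -0.07325723  0.11346379] [[-207.4885747    -1.77373585]] 0.23740502193083896 [-0.20984319 -1.62916243 -0.30362733] [[0.002, 0.956, 0.294], [-0.0, 0.294, -0.956], [-1.0, 0.002, 0.001]]
```

>>> arm_command:
  steps:
    - [-0.05,-0.12,-1,0,0,0]
    - [0,0,-2,0,0,0]
    - [0,0,-2,0,0,0]
    - [0,0,-2,0,0,0]
    - [0,0,-1.5,0,0,0]
    - [0,0,-0.8,0,0,0]
    - [0,0,0,0,0,0]
    - [0,0,0,0,0,0]

```text
time: 21.35
tool_pos: [0.5647, -0.0743, 0.0202]
orientation: [[0.001, 0.956, 0.295], [-0.0, 0.295, -0.956], [-1.0, 0.001, 0.001]]
wrist_force: [0.5, -0.1, 0.0]
finger_gap: 0.237
```

>>> arm_command:
  steps:
    - [-0.08,0.28,0,0,0,0]
    - [-0.08,0.28,0,0,0,0]
    - [-0.08,0.28,0,0,0,0]
    - [-0.08,0.28,0,0,0,0]
    - [0,0,0,0,0,0]

```text
time: 21.85
tool_pos: [0.562, -0.0637, 0.0202]
orientation: [[0.002, 0.955, 0.295], [-0.002, 0.295, -0.955], [-1.0, 0.002, 0.003]]
wrist_force: [2.9, -4.6, 1.3]
finger_gap: 0.245
```

Run:
```python
from h import *
s=get_state();print(s['tool_pos'],lane(s['tool_pos'])*1e3,s['finger_gap'],s['wrist_force'],np.array(s['orientation']).round(3).tolist())
```

```text
[ 0.56195513 -0.06372095  0.02019498] [[-197.37156919   -1.27051532]] 0.24467182819094616 [ 2.92177041 -4.55766395  1.3292759 ] [[0.002, 0.955, 0.295], [-0.002, 0.295, -0.955], [-1.0, 0.002, 0.003]]
```

>>> arm_command:
  steps:
    - [-0.1,0.29,0,0,0,0]
    - [-0.15,0.48,0,0,0,0]
    - [-0.19,0.57,0,0,0,0]
    - [-0.19,0.57,0,0,0,0]
    - [-0.19,0.57,0,0,0,0]
    - [-0.19,0.57,0,0,0,0]
    - [-0.19,0.57,0,0,0,0]
    - [-0.19,0.57,0,0,0,0]
    - [-0.19,0.57,0,0,0,0]
    - [-0.15,0.48,0,0,0,0]

```text
time: 22.85
tool_pos: [0.545, -0.0117, 0.0202]
orientation: [[0.003, 0.955, 0.295], [-0.002, 0.295, -0.955], [-1.0, 0.002, 0.003]]
wrist_force: [2.4, -6.1, 1.3]
finger_gap: 0.239
```

Run:
```python
from h import *
s=get_state();print(s['tool_pos'],lane(s['tool_pos'])*1e3,s['finger_gap'],s['wrist_force'],np.array(s['orientation']).round(3).tolist());V=wristV(s)
im=get_image('wrist')[:,:,::-1]
cv2.imwrite('pics/o5.png',ortho(im,V,.05,-150,60,-60,60,3.8))
```

```text
[ 0.54495482 -0.01165392  0.02019735] [[-1.42611940e+02 -1.00627714e-01]] 0.23866471743220782 [ 2.42528956 -6.09464081  1.29574909] [[0.003, 0.955, 0.295], [-0.002, 0.295, -0.955], [-1.0, 0.002, 0.003]]
```

View pics/o5.png

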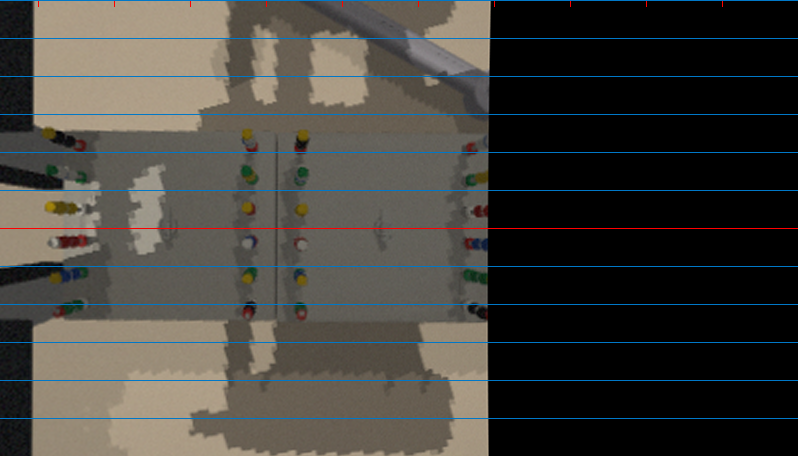

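>>> arm_command:
  steps:
    - [-0.15,0.48,0,0,0,0]
    - [-0.17,0.57,0,0,0,0]
    - [-0.17,0.57,0,0,0,0]
    - [-0.17,0.57,0,0,0,0]
    - [-0.17,0.57,0,0,0,0]
    - [-0.17,0.57,0,0,0,0]
    - [-0.17,0.57,0,0,0,0]
    - [-0.17,0.57,0,0,0,0]
    - [-0.15,0.48,0,0,0,0]

```text
time: 23.8
tool_pos: [0.5299, 0.0379, 0.0201]
orientation: [[0.002, 0.955, 0.295], [-0.002, 0.295, -0.955], [-1.0, 0.002, 0.003]]
wrist_force: [1.8, -6.5, 2.3]
finger_gap: 0.241
```

Run:
```python
from h import *
s=get_state();print(lane(s['tool_pos'])*1e3,s['finger_gap'],s['wrist_force'],np.array(s['orientation']).round(3).tolist())
```

```text
[[-9.08369353e+01 -4.13247031e-02]] 0.24149590892271744 [ 1.77774733 -6.46539838  2.3406376 ] [[0.002, 0.955, 0.295], [-0.002, 0.295, -0.955], [-1.0, 0.002, 0.003]]
```

Smooth; ~85 mm left.

>>> arm_command:
  steps:
    - [-0.16,0.53,0,0,0,0]
    - [-0.17,0.57,0,0,0,0]
    - [-0.17,0.57,0,0,0,0]
    - [-0.17,0.57,0,0,0,0]
    - [-0.17,0.57,0,0,0,0]
    - [-0.17,0.57,0,0,0,0]
    - [-0.17,0.57,0,0,0,0]
    - [-0.17,0.57,0,0,0,0]
    - [-0.17,0.57,0,0,0,0]
    - [-0.15,0.48,0,0,0,0]

```text
time: 24.8
tool_pos: [0.513, 0.0936, 0.0201]
orientation: [[0.002, 0.955, 0.295], [-0.002, 0.295, -0.955], [-1.0, 0.002, 0.003]]
wrist_force: [1.3, -6.5, 2.9]
finger_gap: 0.237
```

>>> arm_command:
  steps:
    - [-0.12,0.38,0,0,0,0]
    - [-0.12,0.38,0,0,0,0]
    - [-0.12,0.38,0,0,0,0]
    - [-0.12,0.38,0,0,0,0]
    - [0,0,0,0,0,0]

```text
time: 25.3
tool_pos: [0.5079, 0.1093, 0.0201]
orientation: [[0.002, 0.955, 0.295], [-0.001, 0.295, -0.955], [-1.0, 0.001, 0.001]]
wrist_force: [1.1, -4.0, 3.4]
finger_gap: 0.237
```

Run:
```python
from h import *
s=get_state();print(lane(s['tool_pos'])*1e3,s['finger_gap'],s['wrist_force'],np.array(s['orientation']).round(3).tolist())
```

```text
[[-16.08207765   0.22873658]] 0.2374323624191857 [ 1.08898798 -4.04261921  3.35265494] [[0.002, 0.955, 0.295], [-0.001, 0.295, -0.955], [-1.0, 0.001, 0.001]]
```

Slow final millimetres, watching the force.

>>> arm_command:
  steps:
    - [-0.06,0.2,0,0,0,0]
    - [-0.06,0.2,0,0,0,0]
    - [-0.06,0.2,0,0,0,0]
    - [-0.06,0.2,0,0,0,0]
    - [0,0,0,0,0,0]

```text
time: 25.8
tool_pos: [0.5056, 0.1169, 0.0201]
orientation: [[0.002, 0.955, 0.295], [-0.001, 0.295, -0.955], [-1.0, 0.001, 0.002]]
wrist_force: [0.8, -6.2, 3.5]
finger_gap: 0.236
```

>>> arm_command:
  steps:
    - [-0.06,0.2,0,0,0,0]
    - [-0.06,0.2,0,0,0,0]
    - [0,0,0,0,0,0]

```text
time: 26.1
tool_pos: [0.5052, 0.1186, 0.0202]
orientation: [[0.003, 0.955, 0.297], [-0.006, 0.297, -0.955], [-1.0, 0.001, 0.006]]
wrist_force: [2.6, -12.9, 2.9]
finger_gap: 0.242
```

Run:
```python
from h import *
s=get_state();print(lane(s['tool_pos'])*1e3,s['finger_gap'],s['wrist_force'],np.array(s['orientation']).round(3).tolist())
```

```text
[[-6.42480463  0.12003433]] 0.2418186810547397 [  2.58196626 -12.94814269   2.85422474] [[0.003, 0.955, 0.297], [-0.006, 0.297, -0.955], [-1.0, 0.001, 0.006]]
```

>>> arm_command:
  steps:
    - [-0.05,0.15,0,0,0,0]
    - [0,0,0,0,0,0]
    - [0,0,0,0,0,0]

```text
time: 26.4
tool_pos: [0.5053, 0.1186, 0.0202]
orientation: [[0.004, 0.955, 0.298], [-0.008, 0.298, -0.955], [-1.0, 0.001, 0.009]]
wrist_force: [4.3, -17.5, 3.1]
finger_gap: 0.241
```

>>> arm_command:
  steps:
    - [0.1,-0.4,0,0,0,0]
    - [0.3,-1,0,0,0,0]
    - [0.6,-2,0,0,0,0]
    - [0,0,2,0,0,0]
    - [0,0,4,0,0,0]
    - [0,0,4,0,0,0]
    - [0,0,0,0,0,0]
    - [0,0,0,0,0,0]
  fingers: 0

```text
time: 27.2
tool_pos: [0.5127, 0.0896, 0.1198]
orientation: [[0.0, 0.956, 0.294], [0.001, 0.294, -0.956], [-1.0, 0.0, -0.001]]
wrist_force: [-0.5, 0.5, -0.3]
finger_gap: 0.003
```

Run:
```python
from h import *
s=get_state();print(s['tool_pos'],lane(s['tool_pos'])*1e3,s['finger_gap'],np.array(s['orientation']).round(3).tolist());V=wristV(s)
H=np.array([-5.5,-43.5])
def tcp(a,d): return H+88*np.array([-np.sin(a),np.cos(a)])-d*np.array([np.cos(a),np.sin(a)])
w=lambda l:MOUTH+(l[0]*LX+l[1]*LY)/1e3
print('start',w(tcp(2.07,42)),tcp(2.07,42))
prev=w(tcp(2.07,42))
for a,d in [(2.07,24)]+[(x,22) for x in np.linspace(2.0,-.02,21)]:
    p=w(tcp(a,d));print(round(a,2),p.round(4),((p-prev)*100).round(2));prev=p
V1=np.load('w1.npz')['V'];h=lambda l:(np.array(l)+.5)/1.5625-.5
p=px2w('wrist',h([(697,333)]),.052,V1);print('brown',p,lane(p)*1e3)
im=get_image('wrist')[:,:,::-1]
cv2.imwrite('pics/w6.png',cv2.resize(im,(800,600)))
```

```text
[0.51265961 0.08964577 0.11982835] [[-36.29981312   1.42901545]] 0.0031606118094654944 [[0.0, 0.956, 0.294], [0.001, 0.294, -0.956], [-1.0, 0.0, -0.001]]
start [0.63890803 0.10036489] [ -62.65432269 -122.50242653]
2.07 [0.6263 0.0875] [-1.26 -1.28]
2.0 [0.6215 0.0808] [-0.48 -0.68]
1.9 [0.6159 0.0735] [-0.56 -0.73]
1.8 [0.6096 0.0668] [-0.63 -0.67]
1.7 [0.6027 0.0608] [-0.69 -0.6 ]
1.6 [0.5952 0.0555] [-0.75 -0.53]
1.5 [0.5873 0.051 ] [-0.8  -0.45]
1.39 [0.5789 0.0473] [-0.84 -0.37]
1.29 [0.5702 0.0445] [-0.87 -0.28]
1.19 [0.5612 0.0426] [-0.9  -0.19]
1.09 [0.5521 0.0416] [-0.91 -0.1 ]
0.99 [0.543  0.0415] [-0.92 -0.01]
0.89 [0.5338 0.0424] [-0.91  0.08]
0.79 [0.5248 0.0441] [-0.9   0.18]
0.69 [0.5161 0.0468] [-0.88  0.27]
0.59 [0.5076 0.0503] [-0.85  0.35]
0.48 [0.4996 0.0547] [-0.81  0.44]
0.38 [0.492  0.0598] [-0.76  0.51]
0.28 [0.485  0.0657] [-0.7   0.59]
0.18 [0.4786 0.0723] [-0.64  0.66]
0.08 [0.4729 0.0794] [-0.57  0.72]
-0.02 [0.468  0.0871] [-0.49  0.77]
brown [[0.71949642 0.10472537 0.052     ]] [[ -81.85246925 -200.89205907]]
```

View pics/w6.png

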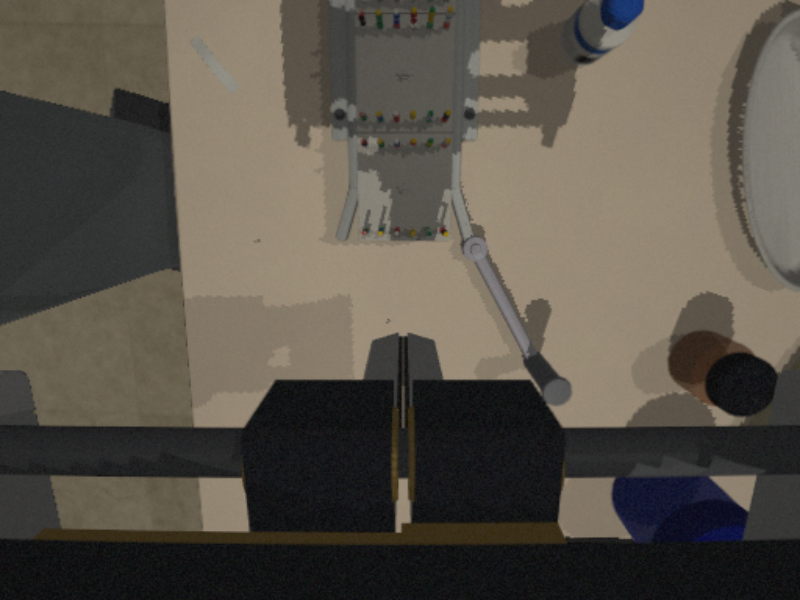

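>>> arm_command:
  steps:
    - [2,0.2,0,0,0,0]
    - [3.5,0.3,0,0,0,0]
    - [3.5,0.3,0,0,0,0]
    - [3.6,0.3,0,0,0,0]
    - [0,0,0,0,0,0]
    - [0,0,-3,0,0,0]
    - [0,0,-3,0,0,0]
    - [0,0,-2.5,0,0,0]
    - [0,0,0,0,0,0]
    - [0,0,0,0,0,0]

```text
time: 28.25
tool_pos: [0.6375, 0.1004, 0.0334]
orientation: [[-0.004, 0.956, 0.295], [0.0, 0.295, -0.956], [-1.0, -0.003, -0.001]]
wrist_force: [0.3, 0.3, 0.3]
finger_gap: 0.007
```

>>> arm_command:
  steps:
    - [-0.55,-0.65,0,0,0,0]
    - [-0.55,-0.65,0,0,0,0]
    - [-0.48,-0.68,0,0,0,0]
    - [-0.56,-0.73,0,0,0,0]
    - [-0.63,-0.67,0,0,0,0]
    - [-0.69,-0.6,0,0,0,0]
    - [0,0,0,0,0,0]

```text
time: 28.95
tool_pos: [0.6031, 0.0595, 0.0346]
orientation: [[-0.001, 0.956, 0.294], [-0.0, 0.294, -0.956], [-1.0, -0.001, -0.0]]
wrist_force: [-0.4, -0.1, -0.6]
finger_gap: 0.006
```

>>> arm_command:
  steps:
    - [-0.75,-0.53,0,0,0,0]
    - [-0.8,-0.45,0,0,0,0]
    - [-0.84,-0.37,0,0,0,0]
    - [-0.87,-0.28,0,0,0,0]
    - [-0.9,-0.19,0,0,0,0]
    - [0,0,0,0,0,0]
    - [0,0,0,0,0,0]

```text
time: 29.65
tool_pos: [0.5628, 0.0422, 0.0347]
orientation: [[0.0, 0.956, 0.295], [-0.0, 0.295, -0.956], [-1.0, 0.0, 0.0]]
wrist_force: [0.4, -0.6, 0.3]
finger_gap: 0.008
```

Run:
```python
from h import *
s=get_state();print(s['tool_pos'],lane(s['tool_pos'])*1e3,s['wrist_force']);V=wristV(s)
crop('top','t7.png',170,150,330,270,4)
im=get_image('wrist')[:,:,::-1]
a=cv2.imread('pics/t7.png');b=cv2.resize(im,(640,480))
cv2.imwrite('pics/c7.png',cv2.resize(np.vstack([a[:,:],b]),(480,600)) )
```

```text
[0.56280406 0.04224934 0.03471944] [[-96.20161007 -32.8151346 ]] [ 0.3842193  -0.55416126  0.34734155]
```

View pics/c7.png

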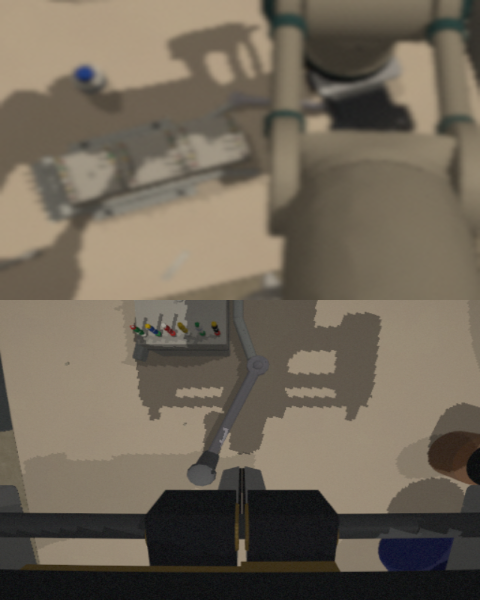

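>>> arm_command:
  steps:
    - [-0.91,-0.1,0,0,0,0]
    - [-0.92,0,0,0,0,0]
    - [-0.91,0.08,0,0,0,0]
    - [-0.9,0.18,0,0,0,0]
    - [-0.88,0.27,0,0,0,0]
    - [-0.85,0.35,0,0,0,0]
    - [-0.81,0.44,0,0,0,0]
    - [0,0,0,0,0,0]

```text
time: 30.55
tool_pos: [0.4993, 0.0552, 0.0345]
orientation: [[-0.002, 0.955, 0.295], [0.0, 0.295, -0.955], [-1.0, -0.001, -0.001]]
wrist_force: [-0.2, 0.1, -0.3]
finger_gap: 0.006
```

>>> arm_command:
  steps:
    - [-0.76,0.51,0,0,0,0]
    - [-0.7,0.59,0,0,0,0]
    - [-0.64,0.66,0,0,0,0]
    - [-0.57,0.72,0,0,0,0]
    - [0,0,0,0,0,0]
    - [0,0,0,0,0,0]

```text
time: 31.15
tool_pos: [0.4744, 0.0796, 0.0346]
orientation: [[0.0, 0.955, 0.295], [-0.0, 0.295, -0.955], [-1.0, 0.0, 0.0]]
wrist_force: [0.4, -0.2, 0.9]
finger_gap: 0.01
```

Run:
```python
from h import *
s=get_state();print(s['tool_pos'],lane(s['tool_pos'])*1e3,s['wrist_force'])
im=get_image('wrist')[:,:,::-1];cv2.imwrite('pics/w8.png',im)
```

```text
[0.4743776  0.07963859 0.03461265] [[-34.77486363  40.96799514]] [ 0.39453305 -0.16515991  0.91942798]
```

>>> arm_command:
  steps:
    - [-0.25,0.2,0,0,0,0]
    - [-0.12,0.25,0,0,0,0]
    - [-0.06,0.2,0,0,0,0]
    - [0,0,0,0,0,0]

```text
time: 31.6
tool_pos: [0.47, 0.086, 0.0345]
orientation: [[-0.0, 0.956, 0.295], [0.0, 0.295, -0.956], [-1.0, -0.0, -0.0]]
wrist_force: [0.2, -0.2, 1.1]
finger_gap: 0.006
```

>>> arm_command:
  steps:
    - [-0.06,0.2,0,0,0,0]
    - [-0.06,0.2,0,0,0,0]
    - [0,0,0,0,0,0]

```text
time: 31.9
tool_pos: [0.4691, 0.0891, 0.0345]
orientation: [[0.0, 0.955, 0.296], [-0.002, 0.296, -0.955], [-1.0, -0.0, 0.002]]
wrist_force: [0.7, -4.4, -0.6]
finger_gap: 0.002
```

Run:
```python
from h import *
s=get_state();print(s['tool_pos'],lane(s['tool_pos'])*1e3,s['wrist_force'])
```

```text
[0.46907182 0.08909728 0.03454724] [[-24.18395171  43.30266003]] [ 0.72319415 -4.36145209 -0.55681594]
```

>>> arm_command:
  steps:
    - [-0.03,0.1,0,0,0,0]
    - [0,0,0,0,0,0]
    - [0,0,0,0,0,0]

```text
time: 32.2
tool_pos: [0.4691, 0.0893, 0.0346]
orientation: [[0.001, 0.955, 0.296], [-0.003, 0.296, -0.955], [-1.0, -0.0, 0.003]]
wrist_force: [0.4, -5.4, -0.9]
finger_gap: 0.006
```

>>> arm_command:
  steps:
    - [0.2,-0.6,0,0,0,0]
    - [0.6,-2,0,0,0,0]
    - [0,0,4,0,0,0]
    - [0,0,4,0,0,0]
    - [0,0,4,0,0,0]
    - [0,0,4,0,0,0]
    - [0.8,1,2,0,0,0]
    - [0,0,0,0,0,0]
    - [0,0,0,0,0,0]

```text
time: 33.1
tool_pos: [0.484, 0.075, 0.2138]
orientation: [[-0.001, 0.956, 0.295], [0.001, 0.295, -0.956], [-1.0, -0.001, -0.001]]
wrist_force: [-0.2, -0.6, -0.4]
finger_gap: 0.002
```

Run:
```python
from h import *
s=get_state();print(s['time'],s['tool_pos'],lane(s['tool_pos'])*1e3);V=wristV(s)
im=get_image('wrist')[:,:,::-1];cv2.imwrite('pics/w9raw.png',im)
cv2.imwrite('pics/w9.png',cv2.resize(im,(800,600),interpolation=cv2.INTER_CUBIC))
```

```text
33.1 [0.483983   0.07497361 0.2138321 ] [[-42.02499793  33.12826263]]
```

View pics/w9.png

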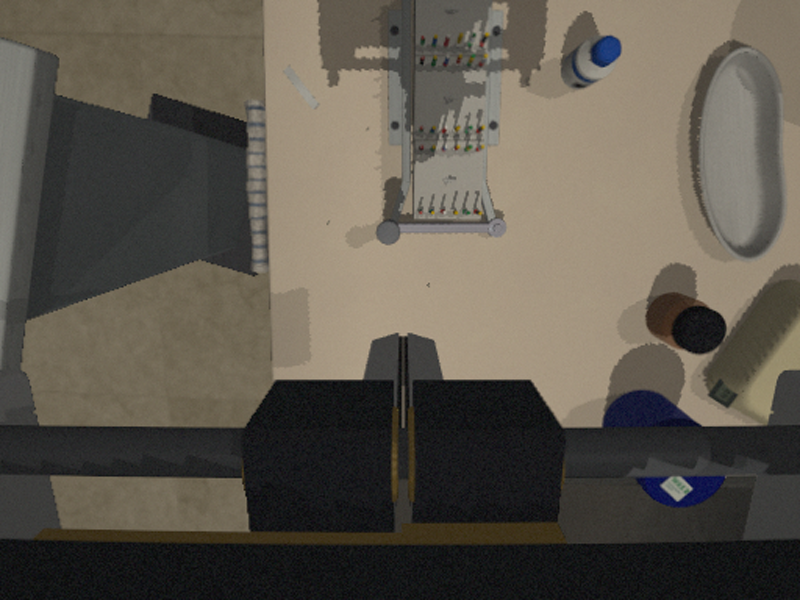

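The gate bar lies straight across the mouth, from its hinge at (497,228) to its post at (388,232), with the row straight and closed up behind it. Handing in.

```bash
python3 -c "
from station import *
print(hand_in())"
```

```text
the job is handed in; nothing more can be done
None
```

The three stands are parked in the lane as one straight, closed-up row with the gate shut behind them. I handed the job in after about 33 s of robot time.

**What I did:** I set the lone stand at the tail and squeezed each of the three square on the lane's line. I slid them together, then pushed the row from the tail with two fingertips. At the end stop, pushing further raised the force to about 18 N with no movement. I then swung the gate by its post until it stopped, with a steady 4–5 N against it.

**Last checks:** The final picture shows the row straight and closed, the gate across the mouth, and every bystander in view in its place. It does not show the end stop, so contact there rests on the force rise and on the fingertips stopping within about 1.5 mm of the predicted position.

**One flaw:** The leading stand was probably lifted, by well under a millimetre, despite the instruction not to lift it. While I was straightening it the wrist read −3.4 N, about its weight, for a few tenths of a second before I lowered it again.

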